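# Level the casting plate and hold the spirit level down

### The job

Lay the spirit level lengthwise along the middle of the aluminium casting plate, press it firmly down for a moment so that it beds, and let go of it; then turn the round knob of the plate's levelling foot until the whole bubble rests between the two black lines. Then press the level firmly down on the plate again and keep pressing: finish while still pressing, with the bubble between the lines, so that I can tighten the lock nut. Leave everything else on the bench where it is.

Things in the scene. Friction and masses are not known exactly. Their poses are not given: they have to be found in the camera images.
- level_center (a point): Centre (half-way up) of the spirit level, a loose grey die-cast bar 160 long (its x axis) x 34 wide (y) x 36 mm high (z up), 0.4 to 0.6 kg, lying on the bench at the start. A window in its top shows a yellow-green tube (the vial) along x. Either end may point either way. Best gripped across its 34 mm width at mid-length.
- level: The same spirit level; origin at the centre of its underside.
- bubble (a joint): Where the pale 25 mm long bubble stands in the level's vial: its centre's distance from the vial's middle along the level's +x (m), -0.026 to 0.026 at the stops. It floats to the higher end, 2.5 mm per milliradian of slope, and settles in about 1.5 s. The black lines' inner edges are 16 mm either side of the middle: within 4 mm of 0 it is between them.
- plate_center (a point): Centre of the top face of the casting plate, aluminium, 260 (its x axis) x 150 (y) x 12 mm, top about 62 mm above the bench. Its +x end has a 48 mm wide tongue with the levelling foot; its -x end turns on two brackets bolted to the bench, so it can only tip endwise. At the start the foot end is always too low, by 1 to 2 mm.
- plate: The same plate; origin on its pivot line, 115 mm along -x from the middle of the plate and 26 mm below the top face.
- knob (a point): Centre (half-way up) of the foot's round black ribbed knob, 42 mm diameter, 28 mm high, axis vertical, 150 mm along the plate's +x from its middle, underside 18 mm above the plate, over a hexagonal lock nut. Turned clockwise seen from above it raises the plate's foot end: the bubble moves 6.0 mm per radian. It turns with 0.12 N m at a constant height and stays where it is left.
- spanner_mid (a point): Bystander, to be left alone: steel combination spanner lying flat, 200 x 38 x 8 mm; origin mid-length.
- sander_mid (a point): Bystander, to be left alone: wooden hand sanding block with a raised grip, 110 x 58 x 37 mm, standing on its felt face; origin at its centre.
- mould_mid (a point): Bystander, to be left alone: empty square plywood casting frame, 110 x 110 mm outside, 20 mm high; origin at its centre.
- tin_mid (a point): Bystander, to be left alone: closed tin with a paper band, 68 mm diameter, 85 mm high; origin at its centre.
- brush_mid (a point): Bystander, to be left alone: flat dusting brush with wooden handle lying down, 200 x 42 x 20 mm; origin mid-length.
- tiles_mid (a point): Bystander, to be left alone: pile of three stone sample tiles, 100 x 100 x 36 mm; origin at its centre.
There are look-alikes about, which are no part of the job. Leave any blue, pink or red look-alike of the level alone.

How it is judged:
On the way, in this order (a step that is already met when the one before it is completed fails the run):
1. the level lies along the middle of the plate and is pressed down (x of level_center in the frame of plate_center between -0.05 and 0.05 m and y of level_center in the frame of plate_center between -0.035 and 0.035 m and z of level_center in the frame of plate_center between 0.012 and 0.022 m and angle between the x axis of level_center and the x axis of plate_center, either way round below 0.2 rad and angle between the z axis of level_center and the z axis of plate_center, either way round below 0.05 rad and contact force between level and plate above 7.5 N and contact force between the fingers and level above 2 N), for 0.2 s.
2. let go, the level stands on the plate with its bubble between the lines (x of level_center in the frame of plate_center between -0.05 and 0.05 m and y of level_center in the frame of plate_center between -0.035 and 0.035 m and z of level_center in the frame of plate_center between 0.012 and 0.022 m and angle between the x axis of level_center and the x axis of plate_center, either way round below 0.2 rad and angle between the z axis of level_center and the z axis of plate_center, either way round below 0.05 rad and value of joint bubble between -0.0042 and 0.0042 m and contact force between the fingers and level below 0.5 N), for 0.5 s.
At the end, for the whole second after the job is handed in: Gripper pressing the level (over 2 N; level on plate over 7.5 N with its 5 N weight). Level flat on the plate, centre within 50 mm endwise and 35 mm sideways of the plate middle, within 0.2 rad of its length. Bubble within 4.2 mm of the middle: between the lines (all of step 1 and value of joint bubble between -0.0042 and 0.0042 m); the arm keeps its last pose, push and grip.
It fails at once if one of the other things on the bench is pushed more than 30 mm (distance of any of spanner_mid, sander_mid, mould_mid, tin_mid, brush_mid, tiles_mid from where it was at the start of the episode above 0.03 m).
It also fails if it takes over 72 s, if anything falls off the work surface, if the arm or the gripper's body presses on something with over 40 N, if the wrist force passes 120 N, or if a joint passes its speed limit or range.

### The arm

A 7-joint arm with a two-finger parallel gripper is mounted at the origin on the work surface. World frame = base frame: x ahead of the robot, y to its left, z up, the work surface at z = 0. Lengths are in m, angles in rad, forces in N, time in s.
With the tool pointing down it reaches from about 0.425 to 0.925 m from the base axis. Payload 6.8 kg.
Tool frame: the origin (TCP) lies at the very end of the fingers, on their centre line; the grasp point (between the pads) lies 19 mm behind it; z points along the fingers, y is the line along which they close (so a half turn about z gives the same grasp; the last joint's range is limited). The gripper opens to 85 mm and grips with 20 to 120 N. Pads are 22 mm wide; open, the fingers measure 114 mm over their backs; the gripper's body (76 mm by 85 mm) begins 54 mm behind the grasp point. The pads swing forward as they close: fully open they stand 13 mm farther back than shut.
Start: joints at [1.201, 0.477, 0.022, 1.555, -0.011, 1.109, -0.083], TCP at [0.175, -0.652, 0.231] pointing down, gripper open.
Joint ranges: [-2.96, 2.96], [-0.34, 2.1], [-1.41, 1.46], [0.24, 2.44], [-1.37, 4.51], [0.17, 1.92], [-2.96, 2.96]. Speed limits (rad/s): [2.39, 2.39, 3.14, 3.14, 3.14, 3.14, 3.14].

### API

Orientations are given as a rotation vector (axis times angle).
In Python, from bench import get_obs, viewer, r gives the robot as it stands. The module is installed in compiled form; this text tells all that it offers.
- The arm moves only by the tool play_rows, never from a script. Its argument "commands" is a list that holds one entry, the list of rows, each a list of 5 numbers: the gripper's target within -1 to 1 (shut at 1, half-way at 0, fully open at -1), then the shift along the tool's x, y, z scaled (see below), then the turn about the tool's z scaled (see below). A call has 1 to 12 rows; each row is the pose to reach, as a shift and turn from the pose commanded when the call began, along the tool's axes at that moment; what a row does not reach only later rows make up. The controller multiplies each number of a shift by 0.2 m and each number of a turn by pi/2 rad. A row lasts 1/12 s, in which the tool goes at most 41.7 mm and 7.16 degrees, less where a joint would pass 70% of its speed; a pose out of reach is approached as far as the arm can. A call with a number of a shift or a turn outside -1 to 1 is refused whole. A call with a gripper value outside its range is refused whole. The fingers move at their own pace and stop on an object; "grip_force" is the grip in N (left out, the last holds). Time passes only in rows, so rows that repeat a pose let the fingers close. It gives the time, the measured TCP pose, the force, the opening and the grip force at its end, in the units of the state.
- get_obs(): the state, without advancing time (a new reading comes with each control period).
- viewer.grab_frame(name): name is "scene" or "top"; returns a dict with "pixels" (420x560x3 uint8, red, green, blue), "fovy" (degrees; the focal length in pixels is half the picture's height over the tangent of half this angle, whatever the lens; pixels are square), "cx", "cy" (the principal point, pixels), "distortion" ([k1, k2, p1, p2, k3] as OpenCV has them; the pictures are not rectified), "world_to_cam" (4x4, takes a point from world to camera coordinates). Camera axes: x right, y up, looking along -z (the intrinsics and any distortion apply to the point x, -y, -z); pixel columns grow to the right and rows downward; lengths in m; the calibration is good to about 2 mm. A picture is of the moment at which its call begins. There is no depth.
- r.hand_in(): hands the job in; it is judged then, once.
Trained networks look in a picture, given as the dict that the camera call returned (one of the last four; its "shot" number tells which), for a name from the list of things; names that differ only in an ending like _2 or _b are one class to them, and where a whole thing is asked for, a point or a joint stands for the part that bears it (a point fixed in the world has none). Each returns a list of dicts, best first, with "score" (0 to 1); they miss things now and then, are a little off and sometimes report something else, mostly with a low value. They report only what shows in the picture. A call takes as long as a camera call. They do not tell look-alikes from the thing itself.
- viewer.trace(picture, thing): "pixels" (420x560 bool, what is visible of it) and "rect" ([left, top, right, bottom] in pixels, round what is visible of it).
The state is a dict: "clock": time; "joints": joint angles; "qvel": joint speeds; "tau": joint torques, N m; "tcp_pos": TCP position; "orientation": TCP orientation; "contact_force": force on the tool from outside, world axes, zero at the start; "moment": the same for the moment, N m; "grip_width": finger opening in m; "gripper_force": force on a finger pad.
Only numpy, scipy, OpenCV 4.12 (cv2) and the standard library are available. Lean on these libraries where they do the work, as an engineer would, in place of code of your own. Each camera call takes 0.05 s, during which the arm holds its last target. There are 200 camera calls.

## Working session

There is one attempt and no reset: what is moved stays moved. The work goes in short steps, Python scripts to look and compute and a tool call to move; the robot and the scene stay as the last step left them, time stands still between calls to the robot, and variables do not carry over. Pictures are saved under pics/ and viewed, at most 10 in all, crops included, and the job is handed in when it is done.

Besides the shell and the picture viewer there is one more tool, called after "Emit:" as name(argument=value, ...), one argument or row to a line, values as JSON. play_rows: Moves the arm, as the interface text tells. Shifts and turns lie within -1 to 1; 1 stands for 0.2 m of shift or pi/2 rad of turn. Its arguments: {"type":"object","properties":{"commands":{"type":"array","items":{"type":"array","items":{"type":"array","items":{"type":"number","minimum":-1,"maximum":1}}}},"grip_force":{"type":"number"}},"required":["commands"]}

```bash
mkdir -p pics; cat > h.py <<'E'
import numpy as np, cv2
from bench import get_obs, viewer, r
def K(f):
    F=210/np.tan(np.radians(f["fovy"])/2); return np.array([[F,0,f["cx"]],[0,F,f["cy"]],[0,0,1.]])
def px2w(f,uv,z):
    p=cv2.undistortPoints(np.array(uv,float).reshape(-1,1,2),K(f),np.array(f["distortion"],float)).reshape(-1,2)
    T=np.array(f["world_to_cam"]);R=T[:3,:3];o=-R.T@T[:3,3]
    d=np.c_[p[:,0],-p[:,1],-np.ones(len(p))]@R
    return o+d*((z-o[2])/d[:,2])[:,None]
def w2px(f,P):
    P=np.array(P,float).reshape(-1,3);T=np.array(f["world_to_cam"]);c=P@T[:3,:3].T+T[:3,3];c=c*[1,-1,-1]
    return cv2.projectPoints(c,np.zeros(3),np.zeros(3),K(f),np.array(f["distortion"],float))[0].reshape(-1,2)
def save(n,im,s=1): cv2.imwrite("pics/"+n,cv2.resize(im[:,:,::-1],None,fx=s,fy=s,interpolation=cv2.INTER_CUBIC))
E
python3 - <<'E'
from h import *
t=viewer.grab_frame("top");s=viewer.grab_frame("scene")
for n,f in(("top",t),("scene",s)):
    save(n+"0.png",f["pixels"],1.4)
    T=np.array(f["world_to_cam"]);print(n,-T[:3,:3].T@T[:3,3],f["fovy"],f["distortion"])
    for th in("level","plate","knob"):
        for d in viewer.trace(f,th): 
            ys,xs=np.nonzero(d["pixels"]); R=cv2.minAreaRect(np.c_[xs,ys].astype(np.float32))
            print(th,round(d["score"],2),d["rect"],R)
o=get_obs();print(o)
E
```

```text
top [0.2830421  0.0060296  1.70751967] 42.922619483801455 [-0.0261058  0.         0.         0.         0.       ]
level 0.89 [339.1, 273.8, 354.6, 325.4] ((344.6039733886719, 299.03961181640625), (50.94590759277344, 11.542431831359863), 84.2894058227539)
level 0.79 [178.6, 201.2, 229.2, 225.8] ((201.78318786621094, 212.04237365722656), (12.519998550415039, 50.119991302490234), 73.73979187011719)
level 0.66 [298.7, 131.3, 349.8, 164.0] ((326.4283752441406, 145.92025756835938), (12.425018310546875, 50.21995162963867), 62.10273361206055)
level 0.59 [130.4, 264.7, 180.7, 300.2] ((154.5780029296875, 282.9266052246094), (52.828269958496094, 12.732967376708984), 28.300758361816406)
level 0.34 [401.4, 179.8, 416.3, 239.9] ((408.6458740234375, 210.7146759033203), (14.141083717346191, 61.004981994628906), 7.431407928466797)
plate 0.85 [283.5, 192.1, 385.6, 246.4] ((335.35406494140625, 219.66539001464844), (49.528358459472656, 98.93196868896484), 86.42366790771484)
knob 0.5 [369.8, 211.3, 387.0, 220.0] ((378.0, 215.5), (14.0, 13.0), 0.0)
scene [1.1014224  0.5028172  0.80276636] 57.486852338057
[... 1047 characters left out ...]

{'clock': 0.4, 'joints': array([ 1.20091567,  0.4771069 ,  0.0223848 ,  1.55552402, -0.01152577,
        1.10929601, -0.08307766]), 'qvel': array([-0.00073764, -0.00040035,  0.00077622, -0.00280405, -0.00011105,
        0.00184572,  0.00074094]), 'tau': array([-1.25569215e-03, -5.95632505e+01,  1.60425235e+00, -2.81121719e+01,
        1.24122802e-02,  3.89682755e-03,  3.11248107e-05]), 'tcp_pos': array([ 0.17469245, -0.65194517,  0.23118341]), 'orientation': array([-3.11451149e+00, -4.10006688e-01,  6.86818609e-06]), 'contact_force': array([0.30607435, 0.30518199, 0.50504266]), 'moment': array([ 0.0300515 , -0.04124426,  0.02785241]), 'gripper_force': 0.0, 'grip_width': 0.08514410321779937}
```

View pics/top0.png

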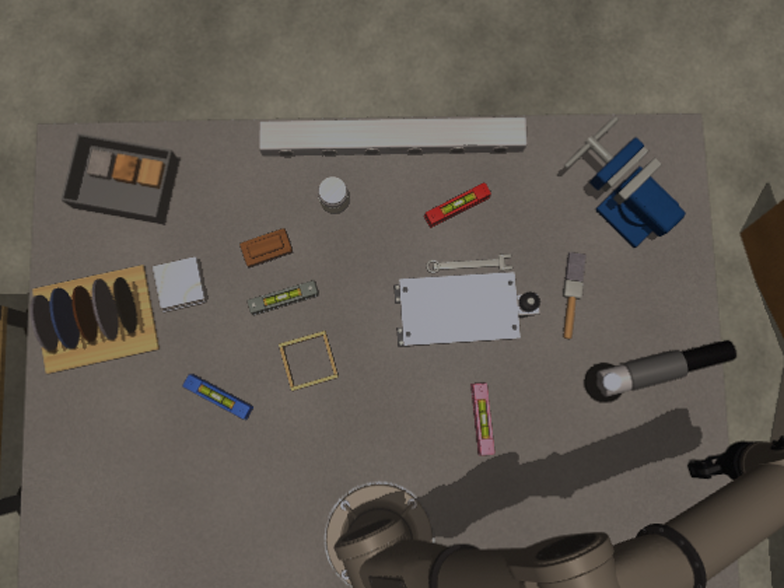

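View pics/scene0.png

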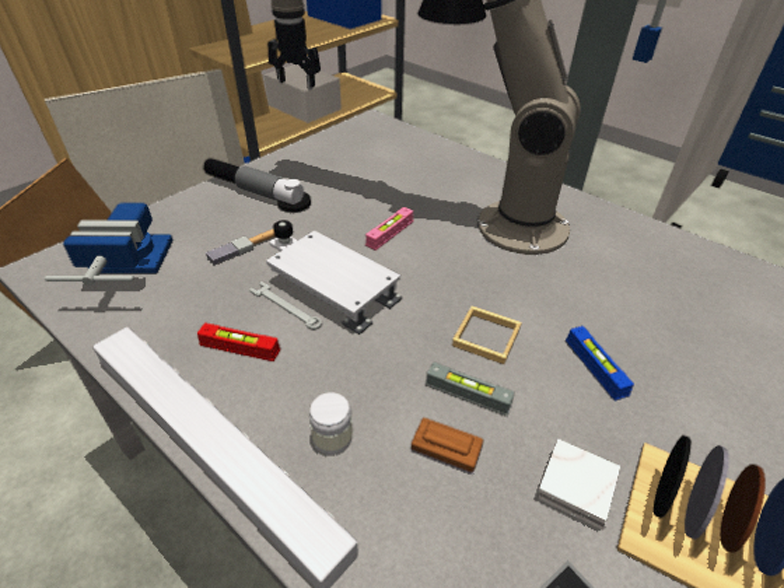

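The top view shows four level look-alikes, at raw pixels grey (202,212), pink (345,299), red (326,146) and blue (155,283). The grey one fits the description of a grey die-cast bar. The plate is at about (328,221) and the knob at (378,215). The scene view agrees, with the grey level at raw (335,277). I'll confirm it in a crop and measure.

```bash
python3 - <<'E'
from h import *
t=viewer.grab_frame("top");s=viewer.grab_frame("scene")
a=cv2.resize(t["pixels"][185:240,165:245],None,fx=5,fy=5,interpolation=cv2.INTER_CUBIC)
b=cv2.resize(t["pixels"][180:260,275:395],None,fx=5,fy=5,interpolation=cv2.INTER_CUBIC)
c=np.zeros((600,600,3),np.uint8)
b=cv2.resize(b,(465,310));c[:275,:400]=a;c[285:595,:465]=b;save("crop1.png",c)
def pts(f,th,k):
    d=viewer.trace(f,th)[k];ys,xs=np.nonzero(d["pixels"]);return np.c_[xs,ys]
from scipy.optimize import least_squares
def box(x,y,a,z0,z1,L,W):
    c,s_=np.cos(a),np.sin(a)
    return [(x+c*u-s_*v,y+s_*u+c*v,z) for u in(-L/2,L/2) for v in(-W/2,W/2) for z in(z0,z1)]
def pick(f,near):
    best=None
    for d in viewer.trace(f,"level"):
        r_=d["rect"];c=((r_[0]+r_[2])/2,(r_[1]+r_[3])/2)
        if np.hypot(c[0]-near[0],c[1]-near[1])<15:return d
def fit(fs,ms,x0,z0,z1,L,W):
    def err(p):
        e=[]
        P=w2px
        for f,m in zip(fs,ms):
            H=cv2.convexHull(P(f,box(*p,z0,z1,L,W)).astype(np.float32)).reshape(-1,2)
            M=cv2.convexHull(np.argwhere(m)[:,::-1].astype(np.float32)).reshape(-1,2)
            for th in np.linspace(0,2*np.pi,24,endpoint=False):
                n=np.array([np.cos(th),np.sin(th)]);e.append((H@n).max()-(M@n).max()-.0)
        return e
    q=least_squares(err,x0,x_scale=[.01,.01,.05],loss="soft_l1");return q.x,q.cost
dt,ds=pick(t,(202,212)),pick(s,(335,277))
x0=px2w(t,[(202,212)],.036)[0]
e=px2w(t,[(178,217),(226,207)],.036);an=np.arctan2(*(e[1]-e[0])[[1,0]])
print("level",x0,an)
for fs,ms in(([t],[dt["pixels"]]),([s],[ds["pixels"]]),([t,s],[dt["pixels"],ds["pixels"]])):print(fit(fs,ms,[x0[0],x0[1],an],0,.036,.16,.034))
# plate top by bright mask corners in top view
hsv=cv2.cvtColor(t["pixels"],cv2.COLOR_RGB2HSV);m=((hsv[...,2]>150)&(hsv[...,1]<40)).astype(np.uint8)
n,l,st,_=cv2.connectedComponentsWithStats(m);k=l[221,328];R=cv2.minAreaRect(np.argwhere(l==k)[:,::-1].astype(np.float32))
print("plate",st[k],R);B=cv2.boxPoints(R);W=px2w(t,B,.062);print(W.round(4),W.mean(0),np.linalg.norm(np.diff(W,axis=0),axis=1))
for f,n in((t,"top"),(s,"scene")):
    d=viewer.trace(f,"knob")[0];ys,xs=np.nonzero(d["pixels"]);print("knob",n,xs.mean(),ys.mean(),px2w(f,[(xs.mean(),ys.mean())],.094))
E
```

```text
level [0.53545455 0.20622067 0.036     ] -1.3811841060174526
(array([ 0.53528078,  0.20869299, -1.38052497]), np.float64(18.333289662076997))
(array([ 0.53537518,  0.20699385, -1.38118479]), np.float64(27.797865037429332))
(array([ 0.53540727,  0.20684077, -1.38118411]), np.float64(46.22454489283221))
plate [ 285  195   92   52 3830] ((331.0233459472656, 219.87353515625), (47.033233642578125, 89.38809204101562), 86.42366790771484)
[[ 0.5672 -0.0559  0.062 ]
 [ 0.5798 -0.3364  0.062 ]
 [ 0.4319 -0.3388  0.062 ]
 [ 0.42   -0.0616  0.062 ]] [ 0.49970973 -0.19818284  0.062     ] [0.28078003 0.14795112 0.27744569]
knob top 378.2307692307692 215.24475524475525 [[ 0.50661282 -0.33916704  0.094     ]]
knob scene 202.39361702127658 163.17021276595744 [[ 0.50713347 -0.33898445  0.094     ]]
```

View pics/crop1.png

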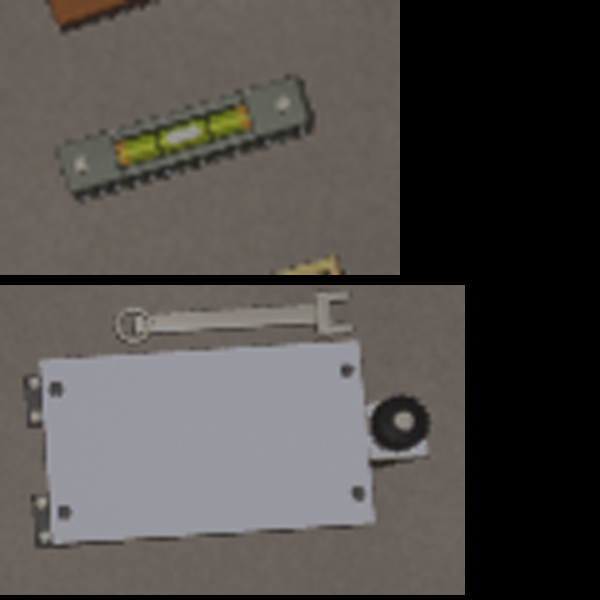

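The crop confirms it: the upper bar is the grey level, and the plate below it carries the round black knob on its right tongue. Estimates:

| Item | Position (x, y) in m | Yaw |
|---|---|---|
| Level | (0.535, 0.207) | -1.381 |
| Plate | (0.500, -0.189) | -1.527 |
| Knob | (0.507, -0.339) | – |

I'll move over the level now.

Emit:
play_rows(
  commands=[
    [[-1,0.5,-0.3,0,0],[-1,1,-0.6,0,0],[-1,1,-0.6,0,0],[-1,1,-0.6,0,0],[-1,1,-0.6,0,0],[-1,1,-0.6,0,0],[-1,1,-0.6,0,0]],
  ],
)

```text
clock: 1.28
tcp_pos: [0.3431, -0.4787, 0.2316]
orientation: [-3.111, -0.426, -0.005]
contact_force: [0.4, -1.1, 0.0]
grip_width: 0.0854
gripper_force: 0.0
```

Emit:
play_rows(
  commands=[
    [[-1,1,-1,0,0],[-1,1,-1,0,0],[-1,1,-1,0,0],[-1,1,-1,0,0],[-1,1,-1,0,0],[-1,1,-1,0,0],[-1,1,-1,0,0],[-1,1,-1,0,0]],
  ],
)

```text
clock: 1.95
tcp_pos: [0.4823, -0.2321, 0.2318]
orientation: [-3.11, -0.426, -0.005]
contact_force: [0.5, -0.3, 0.3]
grip_width: 0.0852
gripper_force: 0.0
```

Emit:
play_rows(
  commands=[
    [[-1,0.5,-1,0,0],[-1,0.5,-1,0,0],[-1,0.5,-1,0,0],[-1,0.5,-1,0,0],[-1,0.5,-1,0,0],[-1,0.5,-1,0,0],[-1,0.5,-1,0,0]],
  ],
)

```text
clock: 2.53
tcp_pos: [0.5239, -0.0155, 0.2317]
orientation: [-3.111, -0.421, -0.002]
contact_force: [-0.9, -0.1, 0.7]
grip_width: 0.0854
gripper_force: 0.0
```

Emit:
play_rows(
  commands=[
    [[-1,0.35,-1,0,-0.08],[-1,0.35,-1,0,-0.16],[-1,0.35,-1,0,-0.24],[-1,0.35,-1,0,-0.32],[-1,0.35,-1,0,-0.4],[-1,0.35,-1,0,-0.48],[-1,0.35,-1,0,-0.56],[-1,0.35,-1,0,-0.64],[-1,0.35,-1,0,-0.72],[-1,0.35,-1,0,-0.8],[-1,0.35,-1,0,-0.88],[-1,0.35,-1,0,-0.95]],
  ],
)

```text
clock: 3.53
tcp_pos: [0.5398, 0.1885, 0.2311]
orientation: [2.004, 2.418, -0.001]
contact_force: [0.1, -0.6, -0.8]
grip_width: 0.0854
gripper_force: 0.0
```

```bash
cat >> h.py <<'E'
from scipy.spatial.transform import Rotation as Ro
def to(x,y,z,yaw):
    o=get_obs();R=Ro.from_rotvec(o["orientation"]).as_matrix();d=R.T@(np.array([x,y,z])-o["tcp_pos"])
    a=np.arctan2(R[1,0],R[0,0]);t=-((yaw-a+np.pi)%(2*np.pi)-np.pi)
    print("t",round(o["clock"],2),"tcp",o["tcp_pos"].round(4),"yaw",a.round(4),"shift",(d/.2).round(4),"turn",round(t/(np.pi/2),4),"j7",o["joints"][6].round(3),"F",o["contact_force"].round(1),"w",o["grip_width"].round(4))
E
python3 -c "
from h import *
to(.5353,.207,.012,-1.381+np.pi)"
```

```text
Traceback (most recent call last):
  File "h.py", line 18, in to
    print("t",round(o["clock"],2),"tcp",o["tcp_pos"].round(4),"yaw",a.round(4),"shift",(d/.2).round(4),"turn",round(t/(np.pi/2),4),"j7",o["joints"][6].round(3),"F",o["contact_force"].round(1),"w",o["grip_width"].round(4))
                                                                                                                                                                                                    ^^^^^^^^^^^^^^^^^^^^^
AttributeError: 'float' object has no attribute 'round'
```

```bash
sed -i 's/o\["grip_width"\].round(4)/round(o["grip_width"],4)/' h.py
python3 -c "
from h import *
to(.5353,.207,.012,-1.381+np.pi)"
```

```text
t 3.53 tcp [0.5398 0.1885 0.2311] yaw 1.7576 shift [ 0.0963 -0.0048  1.0953] turn -0.0019 j7 -0.502 F [ 0.1 -0.6 -0.8] w 0.0854
```

Emit:
play_rows(
  commands=[
    [[-1,0.096,-0.005,0.2,0],[-1,0.096,-0.005,0.4,0],[-1,0.096,-0.005,0.6,0],[-1,0.096,-0.005,0.75,0],[-1,0.096,-0.005,0.85,0],[-1,0.096,-0.005,0.92,0],[-1,0.096,-0.005,0.98,0],[-1,0.096,-0.005,0.98,0]],
  ],
)

```text
clock: 4.2
tcp_pos: [0.5341, 0.2081, 0.0335]
orientation: [-2.01, -2.414, 0.004]
contact_force: [-0.8, 0.7, -1.0]
grip_width: 0.0858
gripper_force: 0.0
```

Emit:
play_rows(
  commands=[
    [[-1,0,0,0.06,0],[-1,0,0,0.11,0],[0.3,0,0,0.11,0],[1,0,0,0.11,0],[1,0,0,0.11,0],[1,0,0,0.11,0],[1,0,0,0.11,0],[1,0,0,0.11,0],[1,0,0,0.11,0],[1,0,0,0.11,0]],
  ],
  grip_force=50,
)

```text
clock: 5.03
tcp_pos: [0.536, 0.2104, 0.0147]
orientation: [2.008, 2.414, 0.005]
contact_force: [1.4, 0.0, 6.5]
grip_width: 0.0336
gripper_force: 48.5
```

```bash
python3 -c "
from h import *
to(.5353,.207,.012,-1.381+np.pi)
for n in('top','scene'):
    f=viewer.grab_frame(n);save('g_'+n+'.png',f['pixels'][180:300,130:290] if n=='top' else f['pixels'][200:320,260:420],3.5)
"; python3 -c "
import cv2,numpy as np
cv2.imwrite('pics/g.png',cv2.resize(np.hstack([cv2.imread('pics/g_top.png'),cv2.imread('pics/g_scene.png')]),(800,300)))"
```

```text
t 5.03 tcp [0.536  0.2104 0.0147] yaw 1.7542 shift [-0.016  -0.0065  0.0133] turn -0.0041 j7 -0.743 F [1.4 0.  6.5] w 0.0336
```

View pics/g.png

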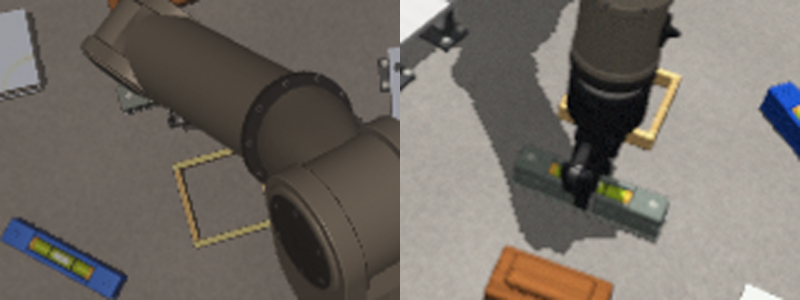

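The level is gripped at mid-length, seen in the scene crop at about (585,190). Next I'll lift it and carry it to the plate.

Emit:
play_rows(
  commands=[
    [[1,0,0,-0.15,0],[1,0,0,-0.35,0],[1,0,0,-0.5,0],[1,0,0,-0.65,0],[1,-0.2,-0.05,-0.65,0],[1,-0.4,-0.12,-0.65,0],[1,-0.6,-0.18,-0.65,0],[1,-0.8,-0.24,-0.65,0],[1,-0.95,-0.28,-0.65,0],[1,-0.95,-0.28,-0.65,0]],
  ],
)

```text
clock: 5.97
tcp_pos: [0.5117, 0.003, 0.1418]
orientation: [2.022, 2.404, -0.012]
contact_force: [-0.3, -0.7, -4.4]
grip_width: 0.0334
gripper_force: 50.4
```

Emit:
play_rows(
  commands=[
    [[1,-0.15,-0.05,0,0],[1,-0.3,-0.1,0,0.04],[1,-0.5,-0.15,0,0.09],[1,-0.68,-0.2,0,0.09],[1,-0.82,-0.24,0,0.09],[1,-0.92,-0.25,0,0.09],[1,-0.92,-0.25,0,0.09],[1,-0.92,-0.25,0,0.09]],
  ],
)

```text
clock: 6.63
tcp_pos: [0.4974, -0.1784, 0.1426]
orientation: [-2.177, -2.263, 0.001]
contact_force: [0.8, 0.5, -4.9]
grip_width: 0.0329
gripper_force: 50.5
```

```bash
python3 -c "
from h import *
to(.500,-.178,.080,-1.527+np.pi)
f=viewer.grab_frame('scene');save('p1.png',f['pixels'][120:260,120:320],4)
"
```

```text
t 6.63 tcp [ 0.4974 -0.1784  0.1426] yaw 1.6095 shift [0.0011 0.0135 0.3132] turn -0.0032 j7 0.013 F [ 0.8  0.5 -4.9] w 0.0329
```

View pics/p1.png

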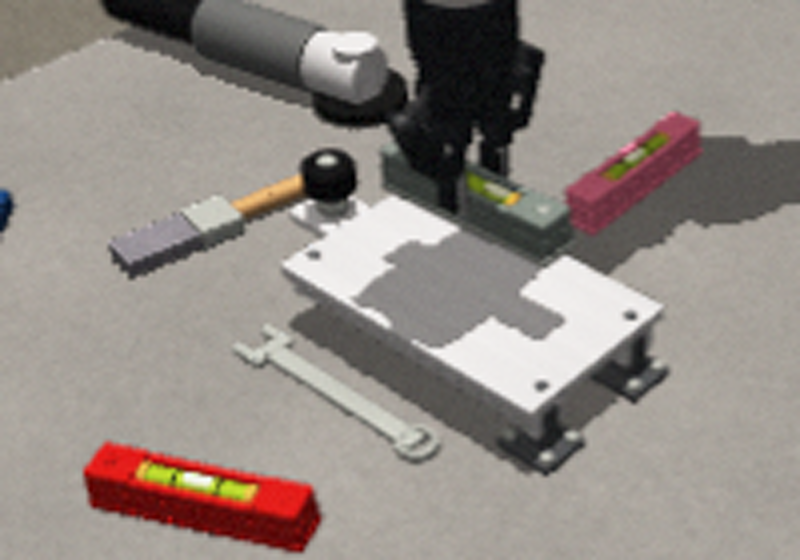

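The scene shows the level in the gripper, hovering over the plate and parallel to it. Next I'll descend.

Emit:
play_rows(
  commands=[
    [[1,0,0.013,0.1,0],[1,0,0.013,0.2,0],[1,0,0.013,0.27,0],[1,0,0.013,0.3,0],[1,0,0.013,0.315,0],[1,0,0.013,0.32,0],[1,0,0.013,0.325,0],[1,0,0.013,0.33,0],[1,0,0.013,0.33,0],[1,0,0.013,0.33,0]],
  ],
)

```text
clock: 7.52
tcp_pos: [0.5013, -0.1774, 0.0778]
orientation: [2.174, 2.267, 0.001]
contact_force: [0.4, -0.6, -3.9]
grip_width: 0.0334
gripper_force: 50.4
```

Emit:
play_rows(
  commands=[
    [[1,0,0,0.005,0],[1,0,0,0.01,0],[1,0,0,0.01,0],[1,0,0,0.01,0]],
  ],
)

```text
clock: 7.85
tcp_pos: [0.5013, -0.1774, 0.0763]
orientation: [2.174, 2.267, -0.0]
contact_force: [-3.4, 1.1, 5.9]
grip_width: 0.0332
gripper_force: 51.5
```

Emit:
play_rows(
  commands=[
    [[1,0,0,0.005,0],[1,0,0,0.01,0],[1,0,0,0.01,0],[1,0,0,0.01,0]],
  ],
)

```text
clock: 8.18
tcp_pos: [0.5013, -0.1774, 0.0761]
orientation: [2.173, 2.266, -0.002]
contact_force: [-10.8, 1.0, 27.6]
grip_width: 0.0329
gripper_force: 54.0
```

Emit:
play_rows(
  commands=[
    [[1,0,0,0,0],[1,0,0,0,0],[1,0,0,0,0],[1,0,0,-0.006,0],[1,0,0,-0.01,0],[0.3,0,0,-0.01,0],[-1,0,0,-0.01,0],[-1,0,0,-0.01,0],[-1,0,0,-0.01,0],[-1,0,0,-0.01,0],[-1,0,0,-0.01,0],[-1,0,0,-0.01,0]],
  ],
)

```text
clock: 9.18
tcp_pos: [0.501, -0.1773, 0.0752]
orientation: [-2.174, -2.267, -0.0]
contact_force: [-1.0, 0.7, -0.8]
grip_width: 0.0853
gripper_force: 0.0
```

Emit:
play_rows(
  commands=[
    [[-1,0,0,-0.1,0],[-1,0,0,-0.3,0],[-1,0,0,-0.5,0],[-1,0,0,-0.65,0],[-1,0,0,-0.65,0],[-1,0,0,-0.65,0]],
  ],
)

```text
clock: 9.68
tcp_pos: [0.5022, -0.1777, 0.2071]
orientation: [2.172, 2.264, 0.002]
contact_force: [0.5, 0.5, -0.1]
grip_width: 0.0854
gripper_force: 0.0
```

```bash
python3 -c "
from h import *
to(.507,-.339,.2,1.614)
"
```

```text
t 9.68 tcp [ 0.5022 -0.1777  0.2071] yaw 1.6123 shift [-0.8069 -0.0094  0.037 ] turn -0.0011 j7 0.066 F [ 0.5  0.5 -0.1] w 0.0854
```

Emit:
play_rows(
  commands=[
    [[-1,-0.2,-0.01,0,-0.07],[-1,-0.4,-0.01,0,-0.15],[-1,-0.6,-0.01,0,-0.23],[-1,-0.75,-0.01,0,-0.31],[-1,-0.807,-0.01,0,-0.39],[-1,-0.807,-0.01,0,-0.47],[-1,-0.807,-0.01,0,-0.55],[-1,-0.807,-0.01,0,-0.63],[-1,-0.807,-0.01,0,-0.71],[-1,-0.807,-0.01,0,-0.79],[-1,-0.807,-0.01,0,-0.87],[-1,-0.807,-0.01,0,-0.93]],
  ],
)

```text
clock: 10.68
tcp_pos: [0.5047, -0.3381, 0.2031]
orientation: [-0.097, -3.137, -0.003]
contact_force: [0.5, -1.0, 0.0]
grip_width: 0.0855
gripper_force: 0.0
```

```bash
python3 -c "
from h import *
to(.507,-.339,.13,1.614+1.46)
c=np.zeros((600,800,3),np.uint8)
t=viewer.grab_frame('top');s=viewer.grab_frame('scene')
np.savez('f2.npz',t=t['pixels'],s=s['pixels'])
a=t['pixels'][195:250,295:395];c[:330,:600]=cv2.resize(a,(600,330),interpolation=cv2.INTER_CUBIC)
b=s['pixels'][160:215,190:290];c[330:,:491]=cv2.resize(b,(491,270),interpolation=cv2.INTER_CUBIC)
save('p2.png',c)
"
```

```text
t 10.68 tcp [ 0.5047 -0.3381  0.2031] yaw 3.08 shift [-0.0125 -0.0042  0.3654] turn 0.0038 j7 1.647 F [ 0.5 -1.   0. ] w 0.0855
```

View pics/p2.png

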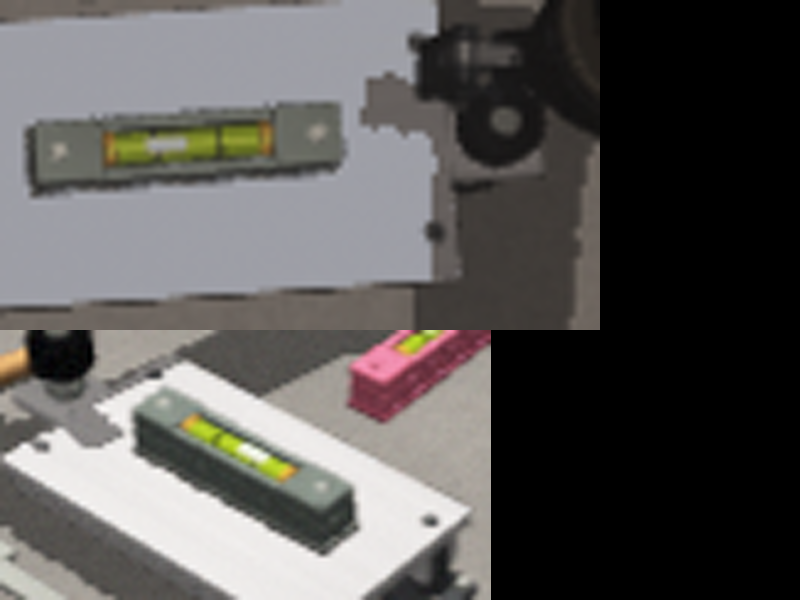

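The picture shows the level square on the plate. In the top crop the bubble is at about (165,145) against a vial middle of about (187,143), so it sits roughly 11 mm toward the pivot end. The knob shows at (500,125), under the gripper. I'll grip the knob.

Emit:
play_rows(
  commands=[
    [[-1,-0.012,-0.004,0.15,0],[-1,-0.012,-0.004,0.3,0],[-1,-0.012,-0.004,0.45,0],[-1,-0.012,-0.004,0.55,0],[-1,-0.012,-0.004,0.59,0],[-1,-0.012,-0.004,0.59,0],[0.3,-0.012,-0.004,0.59,0],[1,-0.012,-0.004,0.59,0],[1,-0.012,-0.004,0.59,0],[1,-0.012,-0.004,0.59,0],[1,-0.012,-0.004,0.59,0],[1,-0.012,-0.004,0.59,0]],
  ],
  grip_force=40,
)

```text
clock: 11.78
tcp_pos: [0.5093, -0.3379, 0.0892]
orientation: [0.106, 3.138, 0.001]
contact_force: [-1.6, 4.9, 6.9]
grip_width: 0.0406
gripper_force: 40.4
```

```bash
python3 -c "
from h import *
to(.507,-.339,.085,1.614+1.46)
"
```

```text
t 11.78 tcp [ 0.5093 -0.3379  0.0892] yaw 3.0741 shift [ 0.0114 -0.0063  0.0211] turn 0.0001 j7 1.543 F [-1.6  4.9  6.9] w 0.0406
```

Emit:
play_rows(
  commands=[
    [[1,0,0,0,0.04],[1,0,0,0,0.1],[1,0,0,0,0.17],[1,0,0,0,0.24],[1,0,0,0,0.32],[1,0,0,0,0.4],[1,0,0,0,0.48],[1,0,0,0,0.56],[1,0,0,0,0.64],[1,0,0,0,0.72],[1,0,0,0,0.8],[1,0,0,0,0.85]],
  ],
)

```text
clock: 12.78
tcp_pos: [0.5084, -0.3389, 0.0892]
orientation: [2.034, 2.393, 0.0]
contact_force: [-4.5, 3.6, 8.5]
grip_width: 0.0406
gripper_force: 40.6
```

Emit:
play_rows(
  commands=[
    [[1,0,0,0,0.05],[1,0,0,0,0.1],[1,0,0,0,0.15],[1,0,0,0,0.15],[1,0,0,0,0.15],[1,0,0,0,0.15],[1,0,0,0,0.15],[1,0,0,0,0.15],[1,0,0,0,0.15],[1,0,0,0,0.15],[1,0,0,0,0.15],[1,0,0,0,0.15]],
  ],
)

```text
clock: 13.78
tcp_pos: [0.5082, -0.339, 0.0892]
orientation: [2.296, 2.144, 0.0]
contact_force: [-5.4, 3.4, 9.2]
grip_width: 0.0406
gripper_force: 40.7
```

Emit:
play_rows(
  commands=[
    [[1,0,0,0,0],[1,0,0,0,0],[1,0,0,0,0],[1,0,0,0,0],[1,0,0,0,0],[1,0,0,0,0],[1,0,0,0,0],[1,0,0,0,0],[1,0,0,0,0],[1,0,0,0,0]],
  ],
)

```text
clock: 14.62
tcp_pos: [0.5082, -0.3389, 0.0892]
orientation: [2.296, 2.144, 0.0]
contact_force: [-5.1, 4.8, 9.1]
grip_width: 0.0403
gripper_force: 40.7
```

```bash
cat > meas.py <<'E'
from h import *
import sys
to(.507,-.339,.085,1.614)
c=np.zeros((600,800,3),np.uint8)
F={n:viewer.grab_frame(n) for n in("top","scene")}
# level pose from plate: fit by trace in top/scene near the plate
d=np.array([np.cos(-1.527),np.sin(-1.527)]);c0=np.array([.4996,-.179]);nrm=np.array([-d[1],d[0]])
for n,y in(("top",0),("scene",300)):
    f=F[n];im=f["pixels"].astype(np.float32)
    L,Wd=np.arange(-90,91,.5),np.arange(-25,25.1,.5)
    P=[(c0[0]+d[0]*l/1e3+nrm[0]*w/1e3,c0[1]+d[1]*l/1e3+nrm[1]*w/1e3,.097) for w in Wd for l in L]
    uv=w2px(f,P).astype(np.float32).reshape(len(Wd),len(L),2)
    rect=cv2.remap(f["pixels"],uv[...,0],uv[...,1],cv2.INTER_CUBIC)   # 0.5 mm/px, plate +x to the right
    np.save(n+"_rect.npy",rect)
    big=cv2.resize(rect,(722,202*1),interpolation=cv2.INTER_LINEAR);c[y:y+202,:722]=big
    hsv=cv2.cvtColor(rect,cv2.COLOR_RGB2HSV).astype(int)
    vial=(hsv[...,1]>110)&(hsv[...,0]>20)&(hsv[...,0]<50)
    rows=np.nonzero(vial.sum(1)>15)[0];a,b=np.median(rows)-3,np.median(rows)+4
    band=rect[int(a):int(b)].astype(float).mean(0)
    print(n,"vial rows",Wd[rows[[0,-1]]]);print("B",dict(zip(L[60:300:4].astype(int).tolist(),band[60:300:4,2].round().astype(int).tolist())))
    print("R",band[60:300:4,0].round().astype(int).tolist())
save(sys.argv[1],c)
E
python3 meas.py p3.png
```

```text
t 14.62 tcp [ 0.5082 -0.3389  0.0892] yaw 1.5024 shift [-0.0008 -0.0058  0.021 ] turn -0.071 j7 0.19 F [-5.1  4.8  9.1] w 0.0403
top vial rows [-8.5  8. ]
B {-60: 101, -58: 100, -56: 99, -54: 98, -52: 98, -50: 97, -48: 99, -46: 86, -44: 57, -42: 54, -40: 61, -38: 53, -36: 50, -34: 51, -32: 51, -30: 51, -28: 51, -26: 52, -24: 52, -22: 51, -20: 46, -18: 46, -16: 55, -14: 72, -12: 113, -10: 153, -8: 159, -6: 154, -4: 156, -2: 154, 0: 153, 2: 153, 4: 161, 6: 142, 8: 91, 10: 57, 12: 46, 14: 47, 16: 48, 18: 50, 20: 52, 22: 53, 24: 52, 26: 52, 28: 51, 30: 50, 32: 49, 34: 47, 36: 48, 38: 55, 40: 61, 42: 63, 44: 87, 46: 105, 48: 100, 50: 99, 52: 99, 54: 98, 56: 97, 58: 100}
R [107, 105, 105, 104, 104, 104, 101, 102, 112, 142, 161, 148, 141, 142, 141, 141, 142, 144, 146, 139, 102, 94, 118, 123, 140, 160, 163, 161, 161, 162, 162, 162, 163, 159, 149, 144, 130, 97, 110, 144, 144, 144, 144, 143, 142, 141, 141, 132, 122, 149, 149, 114, 105, 106, 105, 104, 104, 104, 103, 107]
scene vial rows [-2.5 14.5]
B {-60: 145, -58: 141, -56: 140, -54: 140, -52: 140, -50: 139, -48: 136, -46: 125, -44: 100, -42: 73, -40: 63, -38: 65, -36: 56, -34: 45, -32: 42, -30: 45, -28: 44, -26: 44, -24: 44, -22: 43, -20: 41, -18: 41, -16: 56, -14: 91, -12: 139, -10: 181, -8: 196, -6: 203, -4: 206, -2: 206, 0: 202, 2: 207, 4: 210, 6: 204, 8: 172, 10: 112, 12: 56, 14: 38, 16: 35, 18: 35, 20: 38, 22: 43, 24: 44, 26: 44, 28: 45, 30: 45, 32: 45, 34: 47, 36: 53, 38: 63, 40: 74, 42: 88, 44: 106, 46: 126, 48: 140, 50: 144, 52: 143, 54: 143, 56: 144, 58: 142}
R [145, 141, 141, 141, 140, 139, 138, 140, 158, 191, 221, 228, 210, 192, 186, 188, 187, 187, 187, 188, 172, 149, 153, 182, 212, 229, 231, 232, 234, 235, 233, 235, 236, 235, 225, 206, 178, 146, 119, 128, 163, 185, 187, 187, 189, 189, 187, 187, 194, 212, 223, 203, 171, 151, 143, 141, 141, 142, 143, 141]
```

View pics/p3.png

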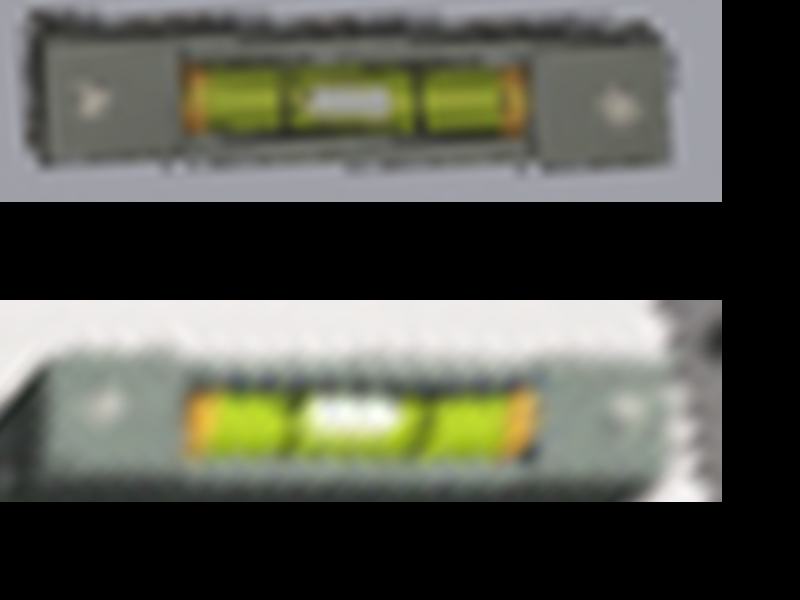

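The rectified crops show the bubble at x≈350, centred between the black lines at about 288 and 417 (offset about -0.5 mm). I'll let go of the knob and re-measure.

Emit:
play_rows(
  commands=[
    [[0.3,0,0,0,0],[-1,0,0,0,0],[-1,0,0,0,0],[-1,0,0,0,0],[-1,0,0,0,0],[-1,0,0,0,0],[-1,0,0,-0.1,0],[-1,0,0,-0.3,0],[-1,0,0,-0.5,0],[-1,0,0,-0.6,0],[-1,0,0,-0.6,0]],
  ],
)

```text
clock: 15.63
tcp_pos: [0.5112, -0.3409, 0.2132]
orientation: [2.289, 2.138, 0.004]
contact_force: [0.6, 0.5, 0.8]
grip_width: 0.0857
gripper_force: 0.0
```

Emit:
play_rows(
  commands=[
    [[1,0,0,0,0],[1,0,0,0,0],[1,0,0,0,0],[1,0,0,0,0],[1,0,0,0,0],[1,0,0,0,0],[1,0,0,0,0],[1,0,0,0,0],[1,0,0,0,0],[1,0,0,0,0],[1,0,0,0,0],[1,0,0,0,0]],
  ],
)

```text
clock: 16.63
tcp_pos: [0.5082, -0.3396, 0.2074]
orientation: [2.295, 2.145, 0.0]
contact_force: [0.1, -0.3, 0.2]
grip_width: 0.0
gripper_force: 0.0
```

```bash
python3 meas.py p4.png; python3 -c "
from h import *
to(.4996,-.179,.12,1.614)"
```

```text
t 16.63 tcp [ 0.5082 -0.3396  0.2074] yaw 1.5028 shift [ 0.0025 -0.0061  0.6119] turn -0.0708 j7 0.253 F [ 0.1 -0.3  0.2] w 0.0
top vial rows [-8.5  8. ]
B {-60: 100, -58: 98, -56: 99, -54: 98, -52: 97, -50: 97, -48: 99, -46: 85, -44: 56, -42: 54, -40: 61, -38: 53, -36: 49, -34: 50, -32: 50, -30: 50, -28: 50, -26: 51, -24: 51, -22: 50, -20: 45, -18: 45, -16: 56, -14: 84, -12: 124, -10: 153, -8: 156, -6: 153, -4: 155, -2: 153, 0: 150, 2: 152, 4: 160, 6: 140, 8: 89, 10: 56, 12: 45, 14: 46, 16: 47, 18: 50, 20: 52, 22: 52, 24: 51, 26: 51, 28: 50, 30: 48, 32: 48, 34: 47, 36: 46, 38: 54, 40: 60, 42: 62, 44: 86, 46: 104, 48: 99, 50: 98, 52: 98, 54: 97, 56: 96, 58: 99}
R [106, 104, 105, 103, 102, 103, 100, 102, 111, 141, 160, 147, 140, 141, 140, 140, 141, 142, 145, 138, 102, 93, 119, 131, 146, 159, 161, 160, 160, 161, 160, 160, 161, 157, 147, 143, 129, 97, 110, 143, 143, 143, 143, 143, 141, 140, 140, 131, 121, 147, 147, 112, 105, 105, 104, 103, 103, 103, 102, 106]
scene vial rows [-2.5 14.5]
B {-60: 143, -58: 138, -56: 137, -54: 136, -52: 138, -50: 137, -48: 133, -46: 123, -44: 101, -42: 74,
[... 165 characters left out ...]
-4: 202, -2: 203, 0: 200, 2: 206, 4: 210, 6: 202, 8: 169, 10: 109, 12: 55, 14: 36, 16: 33, 18: 37, 20: 41, 22: 41, 24: 40, 26: 42, 28: 44, 30: 45, 32: 45, 34: 47, 36: 52, 38: 61, 40: 69, 42: 84, 44: 104, 46: 124, 48: 136, 50: 139, 52: 141, 54: 142, 56: 141, 58: 139}
R [144, 139, 137, 137, 138, 136, 133, 139, 158, 190, 220, 226, 209, 193, 188, 188, 185, 186, 187, 186, 168, 147, 151, 180, 213, 230, 231, 231, 232, 234, 232, 234, 235, 233, 221, 202, 175, 144, 117, 128, 163, 184, 186, 185, 186, 186, 186, 187, 196, 212, 219, 200, 170, 151, 143, 141, 141, 141, 140, 139]
t 16.73 tcp [ 0.5081 -0.3396  0.2074] yaw 1.5027 shift [ 0.7982 -0.0971  0.4367] turn -0.0709 j7 0.253 F [ 0.3 -0.1 -0.2] w 0.0004
```

The bubble is still about 0.8 mm off centre after letting go, well within the limit. Next I'll press with shut fingers on the level's top, 30 mm pivot-ward of its middle so the bubble stays visible.

Emit:
play_rows(
  commands=[
    [[1,0.2,-0.02,0,-0.02],[1,0.4,-0.05,0,-0.04],[1,0.6,-0.08,0,-0.07],[1,0.78,-0.1,0,-0.07],[1,0.9,-0.116,0.1,-0.07],[1,0.955,-0.116,0.25,-0.07],[1,0.955,-0.116,0.36,-0.07],[1,0.955,-0.116,0.43,-0.07],[1,0.955,-0.116,0.46,-0.07],[1,0.955,-0.116,0.48,-0.07],[1,0.955,-0.116,0.49,-0.07],[1,0.955,-0.116,0.49,-0.07]],
  ],
)

```text
clock: 17.73
tcp_pos: [0.4984, -0.1477, 0.1097]
orientation: [2.174, 2.266, 0.001]
contact_force: [-0.2, 0.3, 0.4]
grip_width: 0.0
gripper_force: 0.0
```

Emit:
play_rows(
  commands=[
    [[1,0,0,0.01,0],[1,0,0,0.02,0],[1,0,0,0.03,0],[1,0,0,0.04,0],[1,0,0,0.04,0],[1,0,0,0.04,0]],
  ],
)

```text
clock: 18.23
tcp_pos: [0.4979, -0.1475, 0.1013]
orientation: [-2.174, -2.267, 0.0]
contact_force: [-0.6, -0.4, -0.1]
grip_width: 0.0001
gripper_force: 0.0
```

Emit:
play_rows(
  commands=[
    [[1,0,0,0.006,0],[1,0,0,0.011,0],[1,0,0,0.016,0],[1,0,0,0.016,0],[1,0,0,0.016,0],[1,0,0,0.016,0]],
  ],
)

```text
clock: 18.73
tcp_pos: [0.498, -0.1474, 0.0981]
orientation: [2.174, 2.267, 0.0]
contact_force: [-1.0, 0.1, 0.2]
grip_width: 0.0002
gripper_force: 0.2
```

Emit:
play_rows(
  commands=[
    [[1,0,0,0.003,0],[1,0,0,0.005,0],[1,0,0,0.005,0],[1,0,0,0.005,0]],
  ],
)

```text
clock: 19.07
tcp_pos: [0.4981, -0.1474, 0.098]
orientation: [2.174, 2.267, -0.001]
contact_force: [-3.6, 1.3, 11.0]
grip_width: 0.0003
gripper_force: 5.4
```

Contact at 11 N. I'll add a little, let the bubble settle and check it.

Emit:
play_rows(
  commands=[
    [[1,0,0,0.002,0],[1,0,0,0.003,0],[1,0,0,0.003,0],[1,0,0,0.003,0],[1,0,0,0.003,0],[1,0,0,0.003,0],[1,0,0,0.003,0],[1,0,0,0.003,0],[1,0,0,0.003,0],[1,0,0,0.003,0],[1,0,0,0.003,0],[1,0,0,0.003,0]],
  ],
)

```text
clock: 20.07
tcp_pos: [0.498, -0.1474, 0.098]
orientation: [2.174, 2.267, -0.001]
contact_force: [-6.3, 0.1, 16.5]
grip_width: -0.0001
gripper_force: 8.4
```

Emit:
play_rows(
  commands=[
    [[1,0,0,0,0],[1,0,0,0,0],[1,0,0,0,0],[1,0,0,0,0],[1,0,0,0,0],[1,0,0,0,0],[1,0,0,0,0],[1,0,0,0,0],[1,0,0,0,0],[1,0,0,0,0],[1,0,0,0,0],[1,0,0,0,0]],
  ],
)

```text
clock: 21.07
tcp_pos: [0.4981, -0.1474, 0.098]
orientation: [2.174, 2.267, -0.001]
contact_force: [-4.5, 0.2, 16.2]
grip_width: 0.0003
gripper_force: 8.4
```

```bash
python3 meas.py p5.png
```

```text
t 21.07 tcp [ 0.4981 -0.1474  0.098 ] yaw 1.6126 shift [-0.9588  0.0046  0.066 ] turn -0.0009 j7 -0.057 F [-4.5  0.2 16.2] w 0.0003
  return _methods._mean(a, axis=axis, dtype=dtype,
  ret = ret.dtype.type(ret / rcount)
Traceback (most recent call last):
  File "meas.py", line 19, in <module>
    band=rect[int(a):int(b)].astype(float).mean(0)
              ~~~^^^
ValueError: cannot convert float NaN to integer
```

The arm hides the top view, so I'll use the scene camera only.

```bash
sed 's/(("top",0),("scene",300))/(("scene",300),)/' meas.py > meas2.py; python3 meas2.py p5.png
```

```text
t 21.17 tcp [ 0.4981 -0.1475  0.098 ] yaw 1.6126 shift [-0.9587  0.0046  0.0659] turn -0.0009 j7 -0.057 F [-6.5  1.4 17.1] w 0.0004
scene vial rows [-1.  14.5]
B {-60: 95, -58: 77, -56: 74, -54: 76, -52: 74, -50: 72, -48: 72, -46: 70, -44: 58, -42: 45, -40: 42, -38: 48, -36: 52, -34: 50, -32: 42, -30: 34, -28: 29, -26: 26, -24: 23, -22: 23, -20: 22, -18: 19, -16: 23, -14: 41, -12: 71, -10: 99, -8: 116, -6: 121, -4: 120, -2: 119, 0: 120, 2: 125, 4: 126, 6: 117, 8: 90, 10: 54, 12: 28, 14: 22, 16: 21, 18: 20, 20: 22, 22: 25, 24: 27, 26: 25, 28: 25, 30: 26, 32: 25, 34: 30, 36: 42, 38: 58, 40: 73, 42: 88, 44: 108, 46: 130, 48: 141, 50: 144, 52: 144, 54: 144, 56: 144, 58: 143}
R [93, 76, 74, 75, 73, 69, 72, 82, 99, 118, 130, 124, 104, 87, 75, 69, 70, 70, 66, 64, 61, 49, 54, 82, 118, 145, 159, 162, 157, 155, 157, 162, 162, 157, 142, 121, 98, 77, 64, 71, 90, 104, 107, 105, 105, 105, 104, 119, 157, 201, 221, 202, 169, 151, 144, 144, 144, 144, 145, 144]
```

View pics/p5.png

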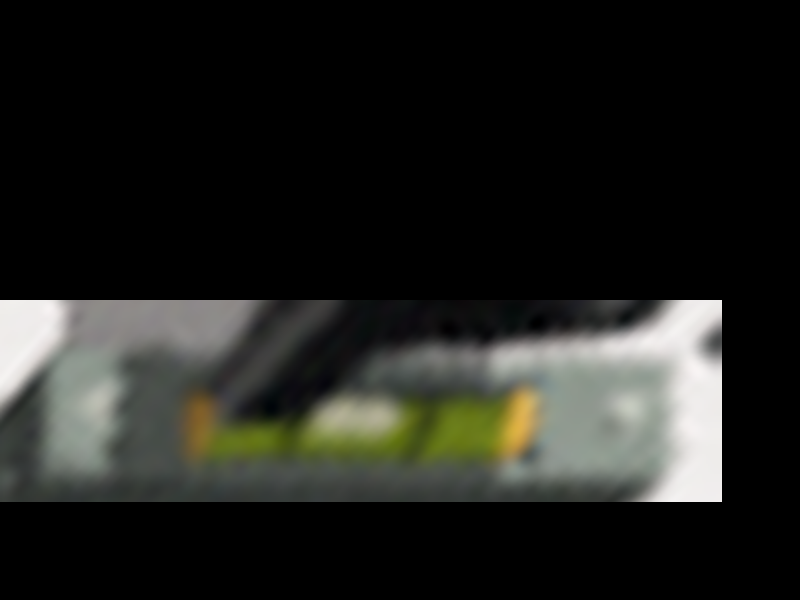

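The rectified scene crop shows the bubble at x≈355, between the lines at about 290 and 420 and unmoved while the fingers press with about 16 N. Handing in.

```bash
python3 -c "
from h import *
print(r.hand_in())"
```

```text
the job is handed in; nothing more can be done
None
```

The job is handed in: the level lies along the middle of the plate, the bubble is about 1 mm from centre (limit 4.2 mm), and the gripper is still pressing it down with about 16 N.

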